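Put belt pulleys away on the stock shelf in order of size

ROBOT

A 6-joint arm with a two-finger parallel gripper is mounted at the origin on the work surface. World frame = base frame: x ahead of the robot, y to its left, z up, the work surface at z = 0. Lengths are in mm, angles in rad, forces in N, time in s.
With the tool pointing down it reaches from about 375 to 975 mm from the base axis. Payload 3.8 kg.
Tool frame: the origin (TCP) lies midway between the tips of the shut fingers; the grasp point (between the pads) lies 19 mm behind it; z points along the fingers, y is the line along which they close (so a half turn about z gives the same grasp; the last joint's range is limited). The gripper opens to 88 mm and grips with 3 to 60 N. Pads are 18 mm wide; open, the fingers measure 123 mm over their backs; the gripper's body (75 mm by 187 mm) begins 45 mm behind the grasp point.
Start: joints at [1.143, 0.264, 1.604, -0, 1.274, -0.037], TCP at [257.124, 624.104, 238.706] pointing down, gripper open.
Joint ranges: [-2.63, 2.63], [-0.94, 2.18], [0.31, 2.57], [-1.31, 4.45], [0, 2.66], [-2.55, 2.55]. Speed limits (rad/s): [2.57, 2.57, 3.14, 3.14, 3.14, 3.14].

INTERFACE

Orientations are given as a unit quaternion [w, x, y, z].
In Python, from plant import manip gives the robot as it stands.
- The arm moves only by the tool move_arm, never from a script. Its argument "motion" is a list that holds one entry, the list of rows, each a list of 4 numbers: the shift along the tool's x, y, z in units of 0.03 m (1.0 is 0.03 m), then the turn about the tool's z in units of 0.1 rad (1.0 is 0.1 rad). In form: [[[dx, dy, dz, roll], ...]]. A call has 1 to 5 rows; each row shifts and turns the commanded pose from where the row before left it, along the tool's axes as they then stand; what a row does not reach is not made up. A row lasts 1/10 s, in which the tool goes at most 50 mm and 8.59 degrees, less where a joint would pass 70% of its speed; a pose out of reach is approached as far as the arm can. A call with a number of a shift or a turn outside -1 to 1 is refused whole. A call with a gripper value outside its range is refused whole. "fingers" is the opening, from 0 (shut) to 1 (fully open), set as the call begins (left out, the last holds). The fingers move at their own pace and stop on an object; "force" is the grip in N (left out, the last holds). Time passes only in rows, so rows that do not move let the fingers close. It gives the time, the measured TCP pose, the force, the opening and the grip force at its end, in the units of the state.
- manip.get_obs(): the state, without advancing time (a new reading comes with each control period).
- manip.read_camera(name): name is "scene" or "top" or "wrist"; returns the picture (420x560x3 uint8, red, green, blue); there is no depth.
- manip.camera_params(name): a dict with "fx", "fy", "cx", "cy" (pixels), "xyz" and "attitude" of the camera in the world; the wrist camera has in their place "tool_from_camera" (4x4, takes a point from camera to tool coordinates, whose origin is the TCP and whose axes are the flange's). Camera axes: x right, y down, z forward; pixel columns grow to the right and rows downward; lengths in mm; the calibration is good to about 2 mm. A picture is of the moment at which its call begins: read the wrist's pose just before it. camera_params takes no time and is no camera call.
- manip.close_job(): hands the job in; it is judged then, once.
The state is a dict: "time_s": time; "q": joint angles; "qd": joint speeds; "joint_torque": joint torques, N m; "tool_pos": TCP position; "eef_rot": TCP orientation; "force": force on the tool from outside, world axes, zero at the start; "wrist_torque": the same for the moment, N m; "grip_width": finger opening in mm; "grasp_force": force on a finger pad.
Only numpy, scipy, OpenCV 4.12 (cv2) and the standard library are available. Lean on these libraries where they do the work, as an engineer would, in place of code of your own. Each camera call takes 0.05 s, during which the arm holds its last target. There are 200 camera calls.

TASK

Put the four loose belt pulleys away on the low steel shelf, hub up, each centred on its own white place card, so that they carry on the row from the biggest pulley already standing at one end of the shelf: the next biggest beside it and then falling in size to the smallest, farthest from it. Set each one down on the shelf without dropping it, and leave the biggest pulley where it stands.

Things in the scene. Friction and masses are not known exactly. Their poses are not given: they have to be found in the camera images.
- pulley_112_centre (a point): Loose dark grey single-groove V-belt pulley, 112 mm rim diameter, the widest of the four loose ones; starts hub up on the bench. Rim disc 18 mm thick at the bottom, flat on top; on it a plain round hub 38 mm in diameter, the same on all pulleys, from 18 to 50 mm above the underside: lift it by the hub, with the fingertips staying above the rim disc. About 0.48 kg. The point lies on its axis, 25 mm above the underside (half-way up); z points up out of the hub.
- pulley_90_centre (a point): Loose dark grey single-groove V-belt pulley, 90 mm rim diameter, the second widest of the four loose ones; starts hub up on the bench. Rim disc 18 mm thick at the bottom, flat on top; on it a plain round hub 38 mm in diameter, the same on all pulleys, from 18 to 50 mm above the underside: lift it by the hub, with the fingertips staying above the rim disc. About 0.36 kg. The point lies on its axis, 25 mm above the underside (half-way up); z points up out of the hub.
- pulley_71_centre (a point): Loose dark grey single-groove V-belt pulley, 71 mm rim diameter, the third widest of the four loose ones; starts hub up on the bench. Rim disc 18 mm thick at the bottom, flat on top; on it a plain round hub 38 mm in diameter, the same on all pulleys, from 18 to 50 mm above the underside: lift it by the hub, with the fingertips staying above the rim disc. About 0.27 kg. The point lies on its axis, 25 mm above the underside (half-way up); z points up out of the hub.
- pulley_56_centre (a point): Loose dark grey single-groove V-belt pulley, 56 mm rim diameter, the narrowest of the four loose ones; starts hub up on the bench. Rim disc 18 mm thick at the bottom, flat on top; on it a plain round hub 38 mm in diameter, the same on all pulleys, from 18 to 50 mm above the underside: lift it by the hub, with the fingertips staying above the rim disc. About 0.2 kg. The point lies on its axis, 25 mm above the underside (half-way up); z points up out of the hub.
- card_a: One of four alike white square place cards, 52 mm wide with a thin black frame and centre cross, stuck flat in one straight row along the shelf's top, about 125 mm from one to the next. The letters say nothing about their order in the row. Origin at the card's centre on the shelf's top surface; x points across the shelf away from the robot side, y along the row, z up. Thin as paper.
- card_b: One of four alike white square place cards, 52 mm wide with a thin black frame and centre cross, stuck flat in one straight row along the shelf's top, about 125 mm from one to the next. The letters say nothing about their order in the row. Origin at the card's centre on the shelf's top surface; x points across the shelf away from the robot side, y along the row, z up. Thin as paper.
- card_c: One of four alike white square place cards, 52 mm wide with a thin black frame and centre cross, stuck flat in one straight row along the shelf's top, about 125 mm from one to the next. The letters say nothing about their order in the row. Origin at the card's centre on the shelf's top surface; x points across the shelf away from the robot side, y along the row, z up. Thin as paper.
- card_d: One of four alike white square place cards, 52 mm wide with a thin black frame and centre cross, stuck flat in one straight row along the shelf's top, about 125 mm from one to the next. The letters say nothing about their order in the row. Origin at the card's centre on the shelf's top surface; x points across the shelf away from the robot side, y along the row, z up. Thin as paper.
- pulley_140_centre (a point): The biggest pulley, 140 mm rim diameter, same shape, thickness, hub and finish as the others; it already stands hub up on the shelf beyond one end of the row of cards (left or right end, varying), about 148 mm from the nearest card; a brown carton 100 x 100 x 62 mm high stands at the other end. Not fastened. The point lies on its axis, 25 mm above its underside.
- shelf: Low galvanised steel stock shelf fixed on the bench, 840 mm long (y), 170 mm deep (x), its flat top 50 mm above the bench; angle feet at its corners stand 16 mm above the top. Origin on the bench under its middle, y along its length, z up. Beyond the front edge, on the bench, a bearing, a hex nut and a flanged bush at most 20 mm high lie between the loose pulleys.

How it is judged (in metres and radians):
At the end, for the whole second after the job is handed in: All four pulleys stand flat on the shelf, hub up, released and at rest, each within 15 mm of the centre of a place card: the 112 mm one on the card nearest the 140 mm pulley, then 90, 71 and 56 mm in order away from it; the 140 mm pulley is within 20 mm of where it stood ((horizontal distance between pulley_112_centre and card_a below 0.015 m or horizontal distance between pulley_112_centre and card_b below 0.015 m or horizontal distance between pulley_112_centre and card_c below 0.015 m or horizontal distance between pulley_112_centre and card_d below 0.015 m) and (horizontal distance between pulley_90_centre and card_a below 0.015 m or horizontal distance between pulley_90_centre and card_b below 0.015 m or horizontal distance between pulley_90_centre and card_c below 0.015 m or horizontal distance between pulley_90_centre and card_d below 0.015 m) and (horizontal distance between pulley_71_centre and card_a below 0.015 m or horizontal distance between pulley_71_centre and card_b below 0.015 m or horizontal distance between pulley_71_centre and card_c below 0.015 m or horizontal distance between pulley_71_centre and card_d below 0.015 m) and (horizontal distance between pulley_56_centre and card_a below 0.015 m or horizontal distance between pulley_56_centre and card_b below 0.015 m or horizontal distance between pulley_56_centre and card_c below 0.015 m or horizontal distance between pulley_56_centre and card_d below 0.015 m) and ((y of pulley_140_centre in the frame of shelf above 0 m and y of pulley_112_centre in the frame of shelf between 0.1425 and 0.2325 m and y of pulley_90_centre in the frame of shelf between 0.0175 and 0.1075 m and y of pulley_71_centre in the frame of shelf between -0.1075 and -0.0175 m and y of pulley_56_centre in the frame of shelf between -0.2325 and -0.1425 m) or (y of pulley_140_centre in the frame of shelf below 0 m and y of pulley_112_centre in the frame of shelf between -0.2325 and -0.1425 m and y of pulley_90_centre in the frame of shelf between -0.1075 and -0.0175 m and y of pulley_71_centre in the frame of shelf between 0.0175 and 0.1075 m and y of pulley_56_centre in the frame of shelf between 0.1425 and 0.2325 m)) and angle between each of pulley_112_centre, pulley_90_centre, pulley_71_centre, pulley_56_centre's own z axis and vertical below 0.1 rad and z of pulley_112_centre in the frame of shelf between 0.068 and 0.082 m and contact force between each of pulley_112, pulley_90, pulley_71, pulley_56 and the fingers below 0.1 N and linear speed of each of pulley_112, pulley_90, pulley_71, pulley_56 below 0.02 m/s and z of pulley_90_centre in the frame of shelf between 0.068 and 0.082 m and z of pulley_71_centre in the frame of shelf between 0.068 and 0.082 m and z of pulley_56_centre in the frame of shelf between 0.068 and 0.082 m and distance of pulley_140_centre from where it was at the start of the episode below 0.02 m); the robot touches nothing.
It fails at once if the biggest pulley is pushed out of its place by more than 20 mm (distance of pulley_140_centre from where it was at the start of the episode above 0.02 m).
It fails at once if the 112 mm pulley is dropped: out of the fingers while its underside is more than 20 mm above the shelf's top (z of pulley_112_centre in the frame of shelf above 0.095 m and contact force between pulley_112 and the fingers below 0.05 N).
It fails at once if the 90 mm pulley is dropped: out of the fingers while its underside is more than 20 mm above the shelf's top (z of pulley_90_centre in the frame of shelf above 0.095 m and contact force between pulley_90 and the fingers below 0.05 N).
It fails at once if the 71 mm pulley is dropped: out of the fingers while its underside is more than 20 mm above the shelf's top (z of pulley_71_centre in the frame of shelf above 0.095 m and contact force between pulley_71 and the fingers below 0.05 N).
It fails at once if the 56 mm pulley is dropped: out of the fingers while its underside is more than 20 mm above the shelf's top (z of pulley_56_centre in the frame of shelf above 0.095 m and contact force between pulley_56 and the fingers below 0.05 N).
It also fails if it takes over 109 s, if anything falls off the work surface, if the arm or the gripper's body presses on something with over 40 N, if the wrist force passes 120 N, or if a joint passes its speed limit or range.

## Working session

There is one attempt and no reset: what is moved stays moved. The work goes in short steps, Python scripts to look and compute and a tool call to move; the robot and the scene stay as the last step left them, time stands still between calls to the robot, and variables do not carry over. Pictures are saved under pics/ and viewed, at most 14 in all, crops included, and the job is handed in when it is done.

Besides the shell and the picture viewer there is one more tool, called after "Emit:" as name([rows], argument=value, ...), one row to a line, values as JSON. move_arm: Moves the arm, as the interface text tells. Its arguments: {"type":"object","properties":{"motion":{"type":"array","items":{"type":"array","items":{"type":"array","items":{"type":"number"}}}},"fingers":{"type":"number"},"force":{"type":"number"}},"required":["motion"]}

```bash
mkdir -p pics
python3 - <<'E'
from plant import manip
import cv2
o=manip.get_obs();print({k:o[k] for k in('time_s','tool_pos','eef_rot','grip_width')})
for n in('top','scene'):
    im=manip.read_camera(n);cv2.imwrite(f'pics/{n}0.png',im[:,:,::-1]);print(manip.camera_params(n))
print(manip.camera_params('wrist'))
E
```

```text
{'time_s': 0.0, 'tool_pos': array([256.8208675 , 623.47752197, 237.40772638]), 'eef_rot': array([-2.66806879e-04,  1.94156429e-01,  9.80969972e-01, -1.06003097e-03]), 'grip_width': 87.7518370674236}
{'fx': 380.8913183065193, 'fy': 380.8913183065193, 'cx': 279.4504304960258, 'cy': 211.4673228291373, 'xyz': array([ 372.09380039,   21.06025516, 1122.69118821]), 'attitude': array([-0.0438697 ,  0.70776209, -0.70163544,  0.06968481])}
{'fx': 482.02471652366796, 'fy': 482.02471652366796, 'cx': 285.731507215207, 'cy': 207.63545775174634, 'xyz': array([1150.60210668,  756.00764044, 1037.19036213]), 'attitude': array([-0.12851908,  0.29360282,  0.87228711, -0.36931752])}
{'fx': 310.08420252759396, 'fy': 310.08420252759396, 'cx': 282.5235415123612, 'cy': 211.66496595341022, 'tool_from_camera': array([[-8.16925946e-04, -9.61034931e-01, -2.76425746e-01,
         7.03537630e+01],
       [ 9.99999660e-01, -8.16899835e-04, -1.15243934e-04,
         9.14559330e-01],
       [-1.15058700e-04, -2.76425746e-01,  9.61035272e-01,
        -1.47014583e+02],
       [ 0.00000000e+00,  0.00000000e+00,  0.00000000e+00,
         1.00000000e+00]])}
```

View pics/top0.png

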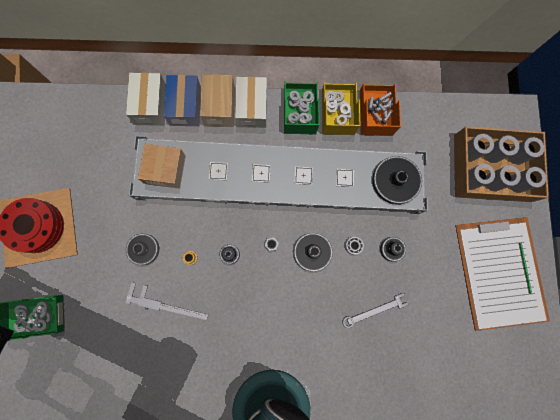

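View pics/scene0.png

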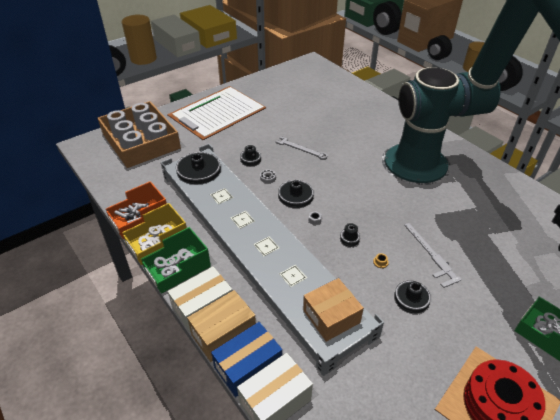

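Top view: the 140 pulley is at (397,180), on the right (−y) end of the shelf. The cards are at (345,178), (304,176), (261,173) and (218,172). The loose pulleys are near (142,250), (229,255), (312,252) and (393,249), with the small distractors between them. Next I fit silhouettes.

```bash
cat > h.py <<'E'
import numpy as np, cv2
from scipy.optimize import minimize
from scipy.spatial.transform import Rotation as R
def rot(q): return R.from_quat([q[1],q[2],q[3],q[0]]).as_matrix()
def cam(p,obs=None):
    K=np.array([[p['fx'],0,p['cx']],[0,p['fy'],p['cy']],[0,0,1.]])
    if 'xyz' in p: return K,rot(p['attitude']),np.array(p['xyz'])
    T=np.array(p['tool_from_camera']);Rt=rot(obs['eef_rot'])
    return K,Rt@T[:3,:3],Rt@T[:3,3]+obs['tool_pos']
def proj(c,X):
    K,Rm,t=c; v=(np.atleast_2d(X)-t)@Rm@K.T; return v[:,:2]/v[:,2:]
def unproj(c,uv,z):
    K,Rm,t=c; d=Rm@np.linalg.solve(K,[uv[0],uv[1],1]); return t+d*(z-t[2])/d[2]
A=np.linspace(0,2*np.pi,48,endpoint=False);C=np.c_[np.cos(A),np.sin(A)]
def sil(c,x,y,D,z0,S,off,sh):
    m=np.zeros(sh,np.uint8)
    for r,a,b in((D/2,0,18),(19,18,50)):
        P=np.vstack([np.c_[C*r+[x,y],np.full(48,z0+h)] for h in(a,b)])
        h=cv2.convexHull(((proj(c,P)-off)*S).astype(np.float32))
        cv2.fillConvexPoly(m,np.round(h*16).astype(int),1,shift=4)
    return m
def fit(im,c,x,y,D,z0,w,S=6,thr=None,dbg=None):
    """fit silhouette of a pulley to the dark mask, window half-width w px"""
    u=proj(c,[x,y,z0+25])[0].round().astype(int);off=np.maximum(u-w,0)
    g=cv2.cvtColor(im,cv2.COLOR_RGB2GRAY)[off[1]:u[1]+w,off[0]:u[0]+w]
    g=cv2.resize(g,None,fx=S,fy=S,interpolation=cv2.INTER_LINEAR)
    if thr is None: thr,_=cv2.threshold(g,0,1,cv2.THRESH_OTSU)
    m=(g<thr).astype(np.uint8)
    o=np.array(off)-.5+.5/S
    def cost(p):
        s=sil(c,*p,D,z0,S,o,m.shape);return -(s&m).sum()/(s|m).sum()
    r=minimize(cost,[x,y],method='Nelder-Mead',options=dict(initial_simplex=[[x,y],[x+8,y],[x,y+8]],xatol=.1,fatol=1e-5))
    if dbg:
        s=sil(c,*r.x,D,z0,S,o,m.shape);v=cv2.cvtColor(g,cv2.COLOR_GRAY2BGR)
        for k,col in((s,(0,0,255)),(m,(0,255,0))): cv2.drawContours(v,cv2.findContours(k,0,2)[0],-1,col,1)
        cv2.imwrite(dbg,v)
    return r.x,-r.fun,thr
E
python3 - <<'E'
from h import *
from plant import manip
im=cv2.imread('pics/top0.png')[:,:,::-1].copy();c=cam(manip.camera_params('top'))
im2=cv2.imread('pics/scene0.png')[:,:,::-1].copy();c2=cam(manip.camera_params('scene'))
g=cv2.cvtColor(im,cv2.COLOR_RGB2GRAY)
for u in((345,178),(304,176),(261,173),(218,172)):
    w=15;s=g[u[1]-w:u[1]+w,u[0]-w:u[0]+w]>225
    n,l,st,ce=cv2.connectedComponentsWithStats(s.astype(np.uint8))
    ys,xs=np.nonzero(s);p=[(xs.min()+xs.max())/2+u[0]-w,(ys.min()+ys.max())/2+u[1]-w]
    P=unproj(c,p,50);print('card',p,P.round(1),s.sum(),proj(c2,P).round(1))
for u in((142,250),(229,255),(312,252),(393,249),(397,180)):
    z0=50 if u[1]<200 else 0
    p=unproj(c,u,z0+25)[:2]; res=[]
    for D in([140] if z0 else [56,71,90,112]):
        a=fit(im,c,*p,D,z0,30); b=fit(im2,c2,*p,D,z0,34)
        res.append((round(a[1],3),D,a[0].round(1),round(b[1],3),b[0].round(1),a[2],b[2]))
    for r in sorted(res,key=lambda r:-r[0])[:2]:print(u,*r)
E
```

```text
Traceback (most recent call last):
ValueError: zero-size array to reduction operation minimum which has no identity
```

```bash
cat > m.py <<'E'
from h import *
from plant import manip
im=cv2.imread('pics/top0.png')[:,:,::-1].copy();c=cam(manip.camera_params('top'))
im2=cv2.imread('pics/scene0.png')[:,:,::-1].copy();c2=cam(manip.camera_params('scene'))
g=cv2.cvtColor(im,cv2.COLOR_RGB2GRAY)
for u in((345,178),(304,176),(261,173),(218,172)):
    w=14;s=g[u[1]-w:u[1]+w,u[0]-w:u[0]+w];s=s>(s.max()+np.median(s))/2
    ys,xs=np.nonzero(s);p=[(xs.min()+xs.max())/2+u[0]-w,(ys.min()+ys.max())/2+u[1]-w]
    P=unproj(c,p,50);print('card',p,P.round(1),s.sum(),proj(c2,P).round(1))
for u in((142,250),(229,255),(312,252),(393,249),(397,180)):
    z0=50 if u[1]<200 else 0
    p=unproj(c,u,z0+25)[:2]; res=[]
    for D in([140] if z0 else [56,71,90,112]):
        a=fit(im,c,*p,D,z0,30); b=fit(im2,c2,*p,D,z0,34)
        res.append((round(a[1],3),D,a[0].round(1),round(b[1],3),b[0].round(1),a[2],b[2]))
    for r in sorted(res,key=lambda r:-r[0])[:2]:print(u,*r)
E
python3 m.py
```

```text
card [np.float64(345.0), np.float64(177.0)] [ 650.4 -208.5   50. ] 205 [[221.  196.6]]
card [np.float64(303.5), np.float64(175.0)] [654.5 -87.1  50. ] 195 [[242.2 220.1]]
card [np.float64(260.5), np.float64(172.5)] [660.   37.9  50. ] 204 [[266.1 247.2]]
card [np.float64(218.0), np.float64(170.5)] [664.1 160.5  50. ] 207 [[292.6 276.6]]
(142, 250) -0.0 56 [396.1 438.8] -376149427493516.7 [522.6 375.7] 98.0 100.0
(142, 250) -0.0 71 [479.1 290.8] -0.0 [371.1 426.8] 98.0 100.0
(229, 255) -0.0 56 [396.8 172.7] -0.0 [378.8 180.7] 96.0 100.0
(229, 255) -0.0 71 [362.8 171.7] -519626593625621.2 [440.7 197.4] 96.0 100.0
(312, 252) -303660105249712.56 112 [475.6 -72.1] -323757728095714.8 [441.4 -23.2] 102.0 101.0
(312, 252) -333569810197094.94 90 [484.9 -64.9] -358029308730267.0 [438.  -12.9] 102.0 101.0
(393, 249) -0.0 56 [ 535.2 -339.2] -0.0 [ 383.7 -302.7] 91.0 107.0
(393, 249) -0.0 71 [ 473.7 -267.7] -0.0 [ 386.7 -273.7] 91.0 107.0
(397, 180) -209396039204376.16 140 [ 695.1 -340.8] -199977712086526.38 [ 647.7 -262.9] 100.0 106.0h.py:31: RuntimeWarning: overflow encountered in scalar negative
  s=sil(c,*p,D,z0,S,o,m.shape);return -(s&m).sum()/(s|m).sum()
```

Unsigned overflow; fixing it.

```bash
sed -i 's|return -(s&m).sum()/(s|m).sum()|return -float((s\&m).sum())/float((s\|m).sum())|' h.py; grep -n "return -" h.py; python3 m.py
```

```text
31:        s=sil(c,*p,D,z0,S,o,m.shape);return -(s&m).sum()/(s|m).sum()
card [np.float64(345.0), np.float64(177.0)] [ 650.4 -208.5   50. ] 205 [[221.  196.6]]
card [np.float64(303.5), np.float64(175.0)] [654.5 -87.1  50. ] 195 [[242.2 220.1]]
card [np.float64(260.5), np.float64(172.5)] [660.   37.9  50. ] 204 [[266.1 247.2]]
card [np.float64(218.0), np.float64(170.5)] [664.1 160.5  50. ] 207 [[292.6 276.6]]
(142, 250) -0.0 56 [396.1 438.8] -376149427493516.7 [522.6 375.7] 98.0 100.0
(142, 250) -0.0 71 [479.1 290.8] -0.0 [371.1 426.8] 98.0 100.0
(229, 255) -0.0 56 [396.8 172.7] -0.0 [378.8 180.7] 96.0 100.0
(229, 255) -0.0 71 [362.8 171.7] -519626593625621.2 [440.7 197.4] 96.0 100.0
(312, 252) -303660105249712.56 112 [475.6 -72.1] -323757728095714.8 [441.4 -23.2] 102.0 101.0
(312, 252) -333569810197094.94 90 [484.9 -64.9] -358029308730267.0 [438.  -12.9] 102.0 101.0
(393, 249) -0.0 56 [ 535.2 -339.2] -0.0 [ 383.7 -302.7] 91.0 107.0
(393, 249) -0.0 71 [ 473.7 -267.7] -0.0 [ 386.7 -273.7] 91.0 107.0
(397, 180) -209396039204376.16 140 [ 695.1 -340.8] -199977712086526.38 [ 647.7 -262.9] 100.0 106.0sed: -e expression #1, char 35: unknown option to 's'
h.py:31: RuntimeWarning: overflow encountered in scalar negative
  s=sil(c,*p,D,z0,S,o,m.shape);return -(s&m).sum()/(s|m).sum()
```

```bash
sed -i 's#return -(s&m).sum()/(s|m).sum()#return -float((s\&m).sum())/float((s|m).sum())#' h.py; python3 m.py
```

```text
card [np.float64(345.0), np.float64(177.0)] [ 650.4 -208.5   50. ] 205 [[221.  196.6]]
card [np.float64(303.5), np.float64(175.0)] [654.5 -87.1  50. ] 195 [[242.2 220.1]]
card [np.float64(260.5), np.float64(172.5)] [660.   37.9  50. ] 204 [[266.1 247.2]]
card [np.float64(218.0), np.float64(170.5)] [664.1 160.5  50. ] 207 [[292.6 276.6]]
(142, 250) 0.802 90 [438.1 370.5] 0.802 [438.6 374.3] 98.0 100.0
(142, 250) 0.792 71 [437.9 379. ] 0.658 [446.  377.7] 98.0 100.0
(229, 255) 0.64 56 [425.  123.5] 0.705 [425.6 123.9] 96.0 100.0
(229, 255) 0.408 71 [431.7 121.7] 0.57 [422.4 118.9] 96.0 100.0
(312, 252) 0.814 112 [ 435.2 -110.8] 0.755 [ 434.4 -117.5] 102.0 101.0
(312, 252) 0.761 90 [ 431.  -118.2] 0.605 [ 438.5 -108.8] 102.0 101.0
(393, 249) 0.723 71 [ 445.1 -348.1] 0.594 [ 444.9 -355.4] 91.0 107.0
(393, 249) 0.705 56 [ 445.9 -356.8] 0.495 [ 448.3 -350. ] 91.0 107.0
(397, 180) 0.833 140 [ 640.7 -353.1] 0.615 [ 641. -358.] 100.0 106.0
```

The sizes are clear: 90 at (438,372), 56 at (425,124), 112 at (435,−113) and 71 at (445,−352). I'll turn the tool so that tool x is world y and tool y is world x, then go over the 90.

Emit:
move_arm([
  [[0,0,0,1],[0,0,0,1],[0,0,0,1],[0,0,0,1],[0,0,0,1]],
], fingers=1, force=30)

```text
time_s: 0.6
tool_pos: [257.0, 623.7, 237.9]
eef_rot: [0.0, 0.433, 0.902, -0.001]
force: [-0.2, -0.4, 0.5]
grip_width: 88.1
grasp_force: 0.0
```

Emit:
move_arm([
  [[0,0,0,1],[0,0,0,1],[0,0,0,1],[0,0,0,1],[0,0,0,1]],
])

```text
time_s: 1.1
tool_pos: [256.9, 623.7, 237.9]
eef_rot: [0.0, 0.642, 0.766, -0.001]
force: [-0.8, -0.2, -0.4]
grip_width: 88.3
grasp_force: 0.0
```

Emit:
move_arm([
  [[0,0,0,1],[0,0,0,0.8],[-0.93,0.67,0.1,0],[-0.93,0.67,0.1,0],[-0.93,0.67,0.1,0]],
])

```text
time_s: 1.6
tool_pos: [317.5, 539.3, 228.8]
eef_rot: [0.0, 0.707, 0.707, -0.001]
force: [-0.0, 0.2, 0.3]
grip_width: 88.4
grasp_force: 0.0
```

Emit:
move_arm([
  [[-0.93,0.67,0.15,0],[-0.93,0.67,0.15,0],[-0.93,0.67,0.15,0],[-0.93,0.67,0.15,0],[-0.93,0.67,0.15,0]],
])

```text
time_s: 2.1
tool_pos: [418.3, 399.4, 206.5]
eef_rot: [0.0, 0.707, 0.707, -0.0]
force: [-0.2, 0.8, 0.2]
grip_width: 88.2
grasp_force: 0.0
```

Emit:
move_arm([
  [[-0.93,0.67,0.15,0],[0,0,0,0],[0,0,0,0],[0,0,0,0]],
])

```text
time_s: 2.5
tool_pos: [437.6, 373.6, 202.7]
eef_rot: [-0.0, 0.707, 0.707, -0.0]
force: [-0.1, 0.3, -0.6]
grip_width: 88.2
grasp_force: 0.0
```

```bash
cat > w.py <<'E'
import sys
from h import *
from plant import manip
# usage: w.py name x y D z0
n=sys.argv[1];x,y,D,z0=map(float,sys.argv[2:6])
o=manip.get_obs();im=manip.read_camera('wrist');cv2.imwrite(f'pics/{n}.png',im[:,:,::-1])
c=cam(manip.camera_params('wrist'),o)
print('t',round(o['time_s'],2),'tcp',o['tool_pos'].round(1),'toolx',rot(o['eef_rot'])[:,0].round(3))
for d in([56,71,90,112] if D==0 else [D]):
    r=fit(im,c,x,y,d,z0,int(35+.75*(d if D else 112)),2,dbg=f'pics/{n}_f{int(d)}.png');print(d,r[0].round(1),round(r[1],3),r[2],'delta',(r[0]-o['tool_pos'][:2]).round(1))
E
python3 w.py w90 438 372 0 0
```

```text
t 2.5 tcp [437.6 373.6 202.7] toolx [-0.  1.  0.]
56 [437.4 387.6] 0.066 128.0 delta [-0.2 13.9]
71 [381.5 430.4] 0.117 128.0 delta [-56.1  56.8]
90 [376.1 415.2] 0.18 128.0 delta [-61.5  41.5]
112 [389.4 411.4] 0.267 128.0 delta [-48.2  37.8]
```

View pics/w90.png

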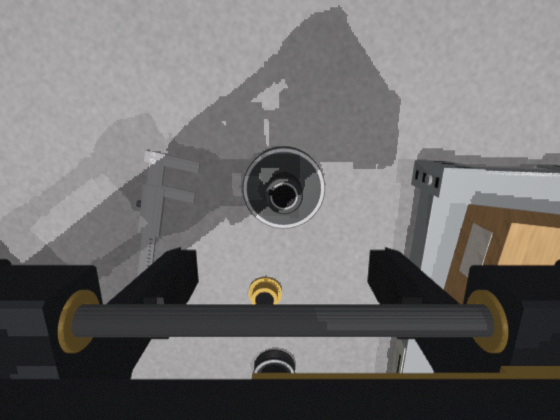

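Wrist view: the rim is a circle centred at (284,187) with radius about 41 px, and the hub top with its bore is near (284,194). I'll compute the position from this and recheck the fit with a lower threshold.

Run:
```python
from h import *
from plant import manip
o=manip.get_obs();c=cam(manip.camera_params('wrist'),o);im=cv2.imread('pics/w90.png')[:,:,::-1].copy()
print(unproj(c,(284.5,187),18),unproj(c,(284,194),50))
for t in(60,75,90,105):print(t,fit(im,c,438,372,90,0,60,3,t)[:2])
print(sorted(zip(*cv2.HoughCircles(cv2.GaussianBlur(cv2.cvtColor(im,7)[100:270,200:380],(3,3),0),cv2.HOUGH_GRADIENT_ALT,1,10,param1=200,param2=.7,minRadius=10,maxRadius=60)[0].T)))
```

```text
[440.71708933 378.22582632  18.        ] [439.98655577 377.64445351  50.        ]
60 (array([438.53778445, 375.51773394]), np.float64(0.4587618135642616))
75 (array([438.85555006, 376.22384748]), np.float64(0.5157494230409381))
90 (array([438.53327117, 376.94133126]), np.float64(0.5937908293411311))
105 (array([434.86961967, 379.6563946 ]), np.float64(0.755256776808657))
[(np.float32(83.0), np.float32(88.0), np.float32(19.901241)), (np.float32(83.0), np.float32(88.0), np.float32(39.31455))]
```

Emit:
move_arm([
  [[0.13,0.07,1,0],[0,0,1,0],[0,0,1,0],[0,0,1,0],[0,0,1,0]],
])

```text
time_s: 3.05
tool_pos: [439.5, 378.3, 51.9]
eef_rot: [-0.0, 0.706, 0.708, 0.0]
force: [0.2, -0.1, -0.7]
grip_width: 88.0
grasp_force: 0.0
```

Emit:
move_arm([
  [[0,0,0.5,0],[0,0,0.47,0],[0,0,0,0]],
])

```text
time_s: 3.35
tool_pos: [438.9, 376.7, 22.1]
eef_rot: [-0.0, 0.707, 0.707, -0.001]
force: [-0.0, 0.3, -1.3]
grip_width: 88.3
grasp_force: 0.0
```

Emit:
move_arm([
  [[0,0,0,0],[0,0,0,0],[0,0,0,0],[0,0,0,0],[0,0,0,0]],
], fingers=0, force=45)

```text
time_s: 3.85
tool_pos: [440.5, 377.1, 24.2]
eef_rot: [0.0, 0.707, 0.707, 0.001]
force: [-0.2, 0.2, -0.7]
grip_width: 50.3
grasp_force: 0.0
```

Emit:
move_arm([
  [[0,0,0,0],[0,0,0,0],[0,0,0,0],[0,0,0,0]],
])

```text
time_s: 4.25
tool_pos: [439.9, 376.8, 23.7]
eef_rot: [-0.0, 0.707, 0.707, -0.0]
force: [-1.5, -1.3, 3.2]
grip_width: 36.7
grasp_force: 45.0
```

Emit:
move_arm([
  [[0,0,-0.3,0],[0,0,-0.7,0],[0,0,-1,0],[0,0,-1,0],[0,0,-1,0]],
])

```text
time_s: 4.75
tool_pos: [439.7, 376.4, 144.2]
eef_rot: [0.0, 0.707, 0.707, -0.001]
force: [0.3, 0.3, -3.8]
grip_width: 36.9
grasp_force: 45.0
```

Emit:
move_arm([
  [[-0.4,0.2,0,0],[-0.9,0.4,0,0],[-0.9,0.4,0,0],[-0.95,0.45,0,0],[-0.95,0.45,0,0]],
])

```text
time_s: 5.25
tool_pos: [496.4, 251.3, 141.2]
eef_rot: [-0.0, 0.707, 0.707, -0.002]
force: [0.0, 0.1, -4.1]
grip_width: 36.8
grasp_force: 45.0
```

Emit:
move_arm([
  [[-0.95,0.45,0,0],[-0.95,0.45,0,0],[-0.95,0.45,0,0],[-0.95,0.45,0,0],[-0.95,0.45,0,0]],
])

```text
time_s: 5.75
tool_pos: [563.7, 108.9, 141.1]
eef_rot: [-0.001, 0.707, 0.707, -0.001]
force: [0.7, -0.0, -3.8]
grip_width: 36.9
grasp_force: 45.0
```

Emit:
move_arm([
  [[-0.95,0.45,0,0],[-0.95,0.45,0,0],[-0.95,0.45,0,0],[-0.95,0.45,0,0],[-0.95,0.45,0,0]],
])

```text
time_s: 6.25
tool_pos: [630.9, -33.4, 140.9]
eef_rot: [-0.001, 0.707, 0.707, -0.001]
force: [0.4, 0.7, -3.1]
grip_width: 37.1
grasp_force: 45.0
```

Emit:
move_arm([
  [[-0.6,0.4,0,0],[-0.3,0.25,0,0],[0,0,0,0],[0,0,0,0]],
])

```text
time_s: 6.65
tool_pos: [651.0, -57.4, 142.9]
eef_rot: [-0.001, 0.707, 0.707, -0.0]
force: [0.2, -0.7, -4.3]
grip_width: 37.0
grasp_force: 45.0
```

```bash
python3 w.py c90 654 -87 90 120
python3 - <<'E'
from plant import manip
import cv2
im=manip.read_camera('top');cv2.imwrite('pics/topc.png',im[:,:,::-1])
E
```

```text
t 6.65 tcp [651.  -57.4 142.9] toolx [-0.     1.     0.001]
90.0 [651.4 -66.9] 0.506 119.0 delta [ 0.4 -9.5]
```

View pics/c90.png

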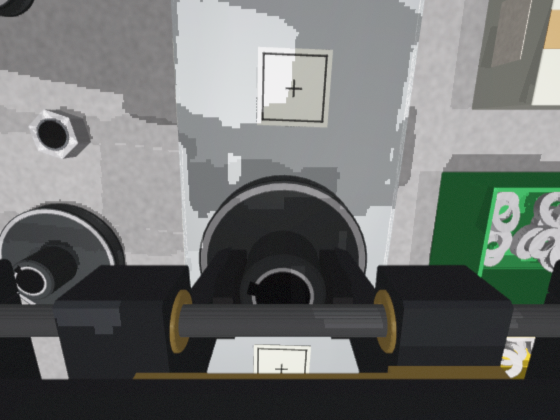

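The pulley is held. Card crosses are visible at (294,88) and (281,369), which gives better card positions.

Run:
```python
from h import *
from plant import manip
o=manip.get_obs();c=cam(manip.camera_params('wrist'),o)
for p in((294,88),(281.5,369)):print(unproj(c,p,50))
print(o['tool_pos'])
```

```text
[660.1108853  38.8937116  50.       ]
[ 650.94303576 -208.46558733   50.        ]
[650.96377772 -56.80929488 143.26413647]
```

Emit:
move_arm([
  [[-0.5,0.07,0,0],[-0.47,0.06,0,0],[0,0,0.9,0],[0,0,0.9,0],[0,0,0.3,0]],
])

```text
time_s: 7.25
tool_pos: [653.2, -87.9, 77.6]
eef_rot: [-0.002, 0.707, 0.707, -0.002]
force: [-0.9, -0.5, -3.4]
grip_width: 36.6
grasp_force: 45.0
```

Emit:
move_arm([
  [[0,0,0.1,0],[0,0,0.07,0],[0,0,0,0],[0,0,0,0]],
])

```text
time_s: 7.65
tool_pos: [656.6, -87.4, 77.0]
eef_rot: [0.001, 0.707, 0.707, 0.001]
force: [-0.3, -0.2, -2.5]
grip_width: 37.0
grasp_force: 45.0
```

Emit:
move_arm([
  [[0,0,0.06,0],[0,0,0,0],[0,0,0,0]],
])

```text
time_s: 7.95
tool_pos: [655.6, -87.1, 74.0]
eef_rot: [0.0, 0.707, 0.707, 0.0]
force: [0.1, 0.1, -2.7]
grip_width: 37.0
grasp_force: 45.0
```

Emit:
move_arm([
  [[0,0,0.04,0],[0,0,0,0],[0,0,0,0]],
])

```text
time_s: 8.25
tool_pos: [655.7, -87.2, 73.7]
eef_rot: [0.0, 0.707, 0.707, 0.0]
force: [-3.8, 0.3, 6.0]
grip_width: 37.2
grasp_force: 45.0
```

Emit:
move_arm([
  [[0,0,0,0],[0,0,0,0],[0,0,0,0],[0,0,0,0],[0,0,0,0]],
], fingers=1)

```text
time_s: 8.75
tool_pos: [655.6, -87.3, 72.4]
eef_rot: [0.0, 0.707, 0.707, 0.0]
force: [0.3, 0.0, 0.3]
grip_width: 74.9
grasp_force: 0.0
```

Emit:
move_arm([
  [[0,0,-0.5,0],[0,0,-0.9,0],[0,0,-1,0],[0,0,-1,0],[0,0,-0.8,0]],
])

```text
time_s: 9.25
tool_pos: [656.4, -87.3, 202.0]
eef_rot: [0.001, 0.707, 0.707, 0.001]
force: [0.4, -0.6, 0.4]
grip_width: 88.4
grasp_force: 0.0
```

Emit:
move_arm([
  [[0.88,-0.96,0,0],[0.88,-0.96,0,0],[0.88,-0.96,0,0],[0.88,-0.96,0,0],[0.88,-0.96,0,0]],
])

```text
time_s: 9.75
tool_pos: [510.6, 45.6, 199.8]
eef_rot: [0.0, 0.707, 0.707, 0.001]
force: [0.3, 0.7, 0.9]
grip_width: 88.0
grasp_force: 0.0
```

Emit:
move_arm([
  [[0.88,-0.96,0,0],[0.88,-0.96,0,0],[0.88,-0.96,0,0],[0,0,0,0],[0,0,0,0]],
])

```text
time_s: 10.25
tool_pos: [425.4, 124.4, 199.7]
eef_rot: [0.001, 0.706, 0.708, 0.001]
force: [1.0, 0.7, 0.9]
grip_width: 88.3
grasp_force: 0.0
```

```bash
cat > v.py <<'E'
import sys
from h import *
from plant import manip
# v.py name x y D z0 : Hough circles near expected rim; prints world positions of rim candidates
n=sys.argv[1];x,y,D,z0=map(float,sys.argv[2:6])
o=manip.get_obs();im=manip.read_camera('wrist');cv2.imwrite(f'pics/{n}.png',im[:,:,::-1])
c=cam(manip.camera_params('wrist'),o);print('t',o['time_s'],'tcp',o['tool_pos'].round(1))
u=proj(c,[x,y,z0+18])[0].round().astype(int);w=80;a=np.maximum(u-w,0)
g=cv2.GaussianBlur(cv2.cvtColor(im,7)[a[1]:u[1]+w,a[0]:u[0]+w],(3,3),0)
er=abs(proj(c,[x,y+D/2,z0+18])-proj(c,[x,y-D/2,z0+18])).max()/2
eh=abs(proj(c,[x,y+19,z0+50])-proj(c,[x,y-19,z0+50])).max()/2
print('expect rim r',er.round(1),'hub r',eh.round(1),'at',u)
h=cv2.HoughCircles(g,cv2.HOUGH_GRADIENT_ALT,1,3,param1=200,param2=.6,minRadius=8,maxRadius=70)
for q in([] if h is None else h[0]):
    p=q[:2]+a;print(p,q[2].round(1),'rim->',unproj(c,p,z0+18)[:2].round(1),'hub->',unproj(c,p,z0+50)[:2].round(1))
E
python3 v.py w56 425 124 56 0
python3 - <<'E'
from plant import manip
import cv2
im=manip.read_camera('top');cv2.imwrite('pics/top1.png',im[:,:,::-1])
E
```

```text
t 10.25 tcp [425.4 124.4 199.7]
expect rim r 25.3 hub r 18.8 at [281 192]
[283. 190.] 24.8 rim-> [427.5 126. ] hub-> [427.3 132.8]
[283. 197.] 21.6 rim-> [427.5 118.3] hub-> [427.3 125.8]
[294. 185.] 15.7 rim-> [439.3 131.5] hub-> [437.9 137.8]
[283. 190.] 14.5 rim-> [427.5 126. ] hub-> [427.3 132.8]
[242. 189.] 17.7 rim-> [383.2 127.1] hub-> [387.3 133.8]
[283. 197.] 9.2 rim-> [427.5 118.3] hub-> [427.3 125.8]
```

View pics/w56.png

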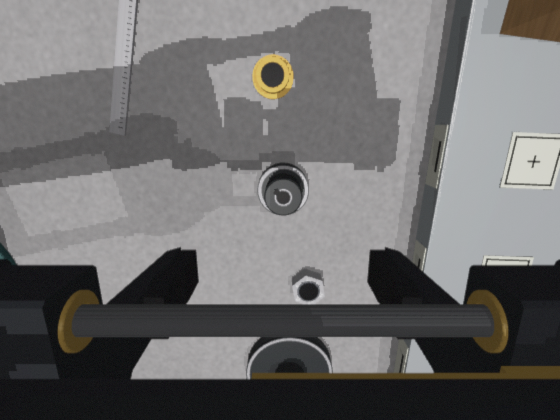

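The 56 mm rim is at (283,190), which gives (427.4,126), confirmed by the Hough radius. A card cross is visible at (534,161). I'll grasp it.

Emit:
move_arm([
  [[0.05,0.07,1,0],[0,0,1,0],[0,0,1,0],[0,0,1,0],[0,0,1,0]],
])

```text
time_s: 10.85
tool_pos: [428.7, 124.6, 47.6]
eef_rot: [0.0, 0.708, 0.706, 0.0]
force: [-0.1, 0.3, -0.4]
grip_width: 88.2
grasp_force: 0.0
```

Emit:
move_arm([
  [[0,0,0.5,0],[0,0,0.38,0],[0,0,0,0],[0,0,0,0]],
])

```text
time_s: 11.25
tool_pos: [428.2, 125.2, 22.5]
eef_rot: [0.0, 0.707, 0.707, 0.0]
force: [0.3, -0.3, 0.2]
grip_width: 88.3
grasp_force: 0.0
```

Emit:
move_arm([
  [[0,0,0,0],[0,0,0,0],[0,0,0,0],[0,0,0,0],[0,0,0,0]],
], fingers=0, force=45)

```text
time_s: 11.75
tool_pos: [427.4, 125.6, 22.4]
eef_rot: [0.0, 0.707, 0.707, 0.0]
force: [0.4, 0.2, -0.1]
grip_width: 50.7
grasp_force: 0.0
```

Emit:
move_arm([
  [[0,0,0,0],[0,0,0,0],[0,0,0,0],[0,0,0,0]],
])

```text
time_s: 12.15
tool_pos: [427.1, 125.5, 22.1]
eef_rot: [-0.0, 0.707, 0.707, -0.0]
force: [-0.4, 0.7, 1.5]
grip_width: 36.7
grasp_force: 45.0
```

Run:
```python
from h import *
from plant import manip
o=manip.get_obs();p=manip.camera_params('wrist')
o['tool_pos']=np.array([425.4,124.4,199.7]);o['eef_rot']=[0,.7071,.7071,0]
print(unproj(cam(p,o),(534,161),50))
im=cv2.imread('pics/top1.png')[:,:,::-1].copy();c=cam(manip.camera_params('top'))
print(fit(im,c,655,-87,90,50,26),manip.get_obs()['tool_pos'])
```

```text
[665.88084295 160.69591773  50.        ]
(array([652.33156037, -85.97611077]), np.float64(0.838392579003842), 115.0) [427.1275143  125.5385502   22.13918319]
```

Emit:
move_arm([
  [[0,0,-0.3,0],[0,0,-0.7,0],[0,0,-1,0],[0,0,-1,0],[0,0,-1,0]],
])

```text
time_s: 12.65
tool_pos: [426.8, 125.3, 143.4]
eef_rot: [-0.0, 0.707, 0.707, -0.0]
force: [-0.2, -0.2, -2.6]
grip_width: 37.0
grasp_force: 45.0
```

Emit:
move_arm([
  [[0.1,0.5,0,0],[0.15,0.9,0,0],[0.15,0.95,0,0],[0.15,0.95,0,0],[0.15,0.95,0,0]],
])

```text
time_s: 13.15
tool_pos: [555.5, 146.6, 142.3]
eef_rot: [-0.0, 0.707, 0.707, -0.0]
force: [0.4, -0.0, -1.6]
grip_width: 37.2
grasp_force: 45.0
```

Emit:
move_arm([
  [[0.15,0.95,0,0],[0.15,0.95,0,0],[0.1,0.95,0,0],[0.1,0.6,0,0],[0,0.23,0,0]],
])

```text
time_s: 13.65
tool_pos: [666.6, 161.6, 142.0]
eef_rot: [0.0, 0.707, 0.707, 0.0]
force: [0.5, -0.3, -1.7]
grip_width: 36.7
grasp_force: 45.0
```

Emit:
move_arm([
  [[0,0,0.9,0],[0,0,0.9,0],[0,0,0.4,0],[0,0,0,0],[0,0,0,0]],
])

```text
time_s: 14.15
tool_pos: [665.1, 161.5, 76.8]
eef_rot: [0.0, 0.707, 0.707, 0.0]
force: [0.5, 0.5, -1.0]
grip_width: 36.7
grasp_force: 45.0
```

Emit:
move_arm([
  [[0,0,0.05,0],[0,0,0,0],[0,0,0.04,0],[0,0,0,0],[0,0,0,0]],
])

```text
time_s: 14.65
tool_pos: [665.2, 161.5, 73.6]
eef_rot: [0.0, 0.707, 0.707, 0.0]
force: [-0.5, -0.2, -1.9]
grip_width: 37.1
grasp_force: 45.0
```

Emit:
move_arm([
  [[0,0,0.04,0],[0,0,0,0],[0,0,0,0]],
])

```text
time_s: 14.95
tool_pos: [665.0, 161.5, 72.0]
eef_rot: [-0.0, 0.707, 0.707, -0.0]
force: [0.3, 0.4, -1.8]
grip_width: 36.9
grasp_force: 45.0
```

Emit:
move_arm([
  [[0,0,0.04,0],[0,0,0,0],[0,0,0,0]],
])

```text
time_s: 15.25
tool_pos: [665.3, 161.6, 71.7]
eef_rot: [0.0, 0.707, 0.707, 0.0]
force: [-1.7, -0.3, 3.8]
grip_width: 36.9
grasp_force: 45.0
```

Emit:
move_arm([
  [[0,0,0,0],[0,0,0,0],[0,0,0,0],[0,0,0,0],[0,0,0,0]],
], fingers=1)

```text
time_s: 15.75
tool_pos: [665.1, 161.5, 70.8]
eef_rot: [-0.0, 0.707, 0.707, -0.0]
force: [-0.2, -0.7, -0.5]
grip_width: 75.2
grasp_force: 0.0
```

Emit:
move_arm([
  [[0,0,-0.5,0],[0,0,-0.9,0],[0,0,-1,0],[0,0,-1,0],[0,0,-0.9,0]],
])

```text
time_s: 16.25
tool_pos: [665.6, 161.7, 203.1]
eef_rot: [0.001, 0.707, 0.707, 0.001]
force: [0.8, 0.8, 1.0]
grip_width: 88.0
grasp_force: 0.0
```

Emit:
move_arm([
  [[-0.92,-0.77,0,0],[-0.92,-0.77,0,0],[-0.92,-0.77,0,0],[-0.92,-0.77,0,0],[-0.92,-0.77,0,0]],
])

```text
time_s: 16.75
tool_pos: [549.0, 22.6, 201.4]
eef_rot: [0.001, 0.707, 0.707, 0.001]
force: [0.2, 0.3, 0.1]
grip_width: 88.4
grasp_force: 0.0
```

Emit:
move_arm([
  [[-0.92,-0.77,0,0],[-0.92,-0.77,0,0],[-0.92,-0.77,0,0],[-0.92,-0.77,0,0],[-0.92,-0.77,0,0]],
])

```text
time_s: 17.25
tool_pos: [433.4, -115.5, 201.4]
eef_rot: [0.001, 0.707, 0.707, 0.0]
force: [0.5, -0.3, 0.5]
grip_width: 88.1
grasp_force: 0.0
```

Emit:
move_arm([
  [[0,0,0,0],[0,0,0,0]],
])

```text
time_s: 17.45
tool_pos: [434.3, -115.0, 201.2]
eef_rot: [0.001, 0.708, 0.706, 0.001]
force: [-0.2, -0.6, -0.6]
grip_width: 88.2
grasp_force: 0.0
```

```bash
python3 v.py w112 435 -113 112 0
```

```text
t 17.45 tcp [ 434.3 -115.   201.2]
expect rim r 50.7 hub r 18.8 at [282 189]
[282. 191.] 49.5 rim-> [ 435.3 -114.8] hub-> [ 435.3 -107.9]
[283. 199.] 17.0 rim-> [ 436.4 -123.8] hub-> [ 436.2 -116. ]
[282. 191.] 20.0 rim-> [ 435.3 -114.8] hub-> [ 435.3 -107.9]
[302. 206.] 39.2 rim-> [ 457.3 -131.8] hub-> [ 455.1 -123.2]
[269. 173.] 37.1 rim-> [421.5 -95.1] hub-> [422.8 -90.1]
[294. 162.] 23.0 rim-> [448.1 -83.5] hub-> [446.8 -79.6]
[307. 198.] 33.9 rim-> [ 462.6 -122.8] hub-> [ 459.9 -115.1]
[312. 189.] 21.8 rim-> [ 467.9 -112.7] hub-> [ 464.7 -106. ]
[314. 182.] 18.8 rim-> [ 469.9 -105. ] hub-> [466.5 -99.1]
[275. 217.] 25.2 rim-> [ 427.4 -144.3] hub-> [ 428.1 -134.6]
[283. 154.] 16.4 rim-> [436.5 -75.1] hub-> [436.3 -72. ]
[256. 165.] 15.3 rim-> [407.8 -86.5] hub-> [410.4 -82.4]
[295. 154.] 15.0 rim-> [449.1 -75.2] hub-> [447.7 -72.1]
[234. 147.] 14.1 rim-> [385.3 -67.7] hub-> [390.1 -65.4]
```

View pics/w112.png

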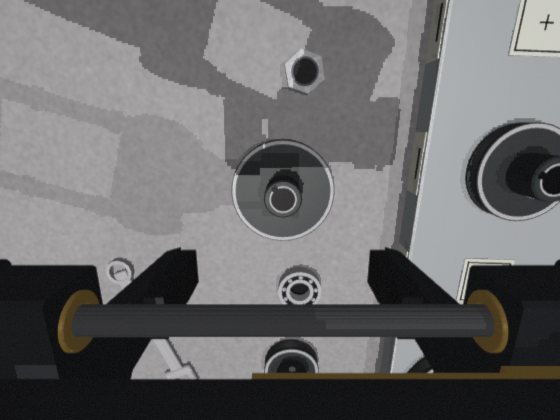

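The 112 rim is at (282,191) with r≈49.5, which puts it directly under the TCP at (435.4,−115). The 90 stands upright on its card.

Emit:
move_arm([
  [[0,0.03,1,0],[0,0,1,0],[0,0,1,0],[0,0,1,0],[0,0,1,0]],
])

```text
time_s: 18.0
tool_pos: [436.4, -113.5, 49.3]
eef_rot: [0.0, 0.706, 0.708, 0.0]
force: [0.2, 0.2, 0.3]
grip_width: 88.0
grasp_force: 0.0
```

Emit:
move_arm([
  [[0,0,0.5,0],[0,0,0.44,0],[0,0,0,0],[0,0,0,0]],
])

```text
time_s: 18.4
tool_pos: [435.8, -113.8, 22.0]
eef_rot: [-0.0, 0.707, 0.708, 0.0]
force: [-0.6, -0.1, 0.6]
grip_width: 88.2
grasp_force: 0.0
```

Emit:
move_arm([
  [[0,0,0,0],[0,0,0,0],[0,0,0,0],[0,0,0,0],[0,0,0,0]],
], fingers=0, force=50)

```text
time_s: 18.9
tool_pos: [435.2, -114.6, 22.1]
eef_rot: [0.0, 0.707, 0.707, 0.0]
force: [-0.2, 0.4, 0.6]
grip_width: 50.6
grasp_force: 0.0
```

Emit:
move_arm([
  [[0,0,0,0],[0,0,0,0],[0,0,0,0],[0,0,0,0]],
])

```text
time_s: 19.3
tool_pos: [435.0, -114.5, 21.9]
eef_rot: [-0.0, 0.707, 0.707, -0.0]
force: [-0.8, -0.4, 1.6]
grip_width: 36.7
grasp_force: 50.0
```

Run:
```python
from h import *
from plant import manip
o=manip.get_obs();p=manip.camera_params('wrist');print(o['tool_pos'])
o['tool_pos']=np.array([434.3,-115,201.2]);o['eef_rot']=[0,.7071,.7071,0];c=cam(p,o)
print(unproj(c,(547,22),50),'90 hub',unproj(c,(556,179),100),'90 rim',unproj(c,(519,171),68))
```

```text
[ 434.96473219 -114.54203296   21.86381187]
[660.85655528  38.83720518  50.        ] 90 hub [656.63652339 -87.45733085 100.        ] 90 rim [649.83457973 -85.75144512  68.        ]
```

Emit:
move_arm([
  [[0,0,-0.3,0],[0,0,-0.7,0],[0,0,-1,0],[0,0,-1,0],[0,0,-1,0]],
])

```text
time_s: 19.8
tool_pos: [434.0, -114.1, 142.5]
eef_rot: [-0.001, 0.707, 0.707, -0.0]
force: [0.6, 0.1, -4.6]
grip_width: 37.4
grasp_force: 50.0
```

Emit:
move_arm([
  [[-0.2,0.5,0,0],[-0.4,0.9,0,0],[-0.4,0.9,0,0],[-0.4,0.9,0,0],[-0.4,0.9,0,0]],
])

```text
time_s: 20.3
tool_pos: [558.2, -168.6, 141.3]
eef_rot: [-0.001, 0.707, 0.707, -0.0]
force: [0.4, 0.2, -3.5]
grip_width: 36.9
grasp_force: 50.0
```

Emit:
move_arm([
  [[-0.4,0.9,0,0],[-0.4,0.9,0,0],[-0.37,0.8,0,0],[-0.2,0.5,0,0],[0,0,0,0]],
])

```text
time_s: 20.8
tool_pos: [652.2, -210.2, 141.0]
eef_rot: [-0.0, 0.707, 0.707, -0.0]
force: [-0.7, -0.4, -3.8]
grip_width: 36.8
grasp_force: 50.0
```

Emit:
move_arm([
  [[0,0,0.9,0],[0,0,0.9,0],[0,0,0.4,0],[0,0,0,0],[0,0,0,0]],
])

```text
time_s: 21.3
tool_pos: [650.9, -209.5, 76.4]
eef_rot: [0.0, 0.707, 0.707, -0.0]
force: [0.2, -0.7, -3.2]
grip_width: 36.8
grasp_force: 50.0
```

Emit:
move_arm([
  [[0,0,0.06,0],[0,0,0,0],[0,0,0.05,0],[0,0,0,0],[0,0,0,0]],
])

```text
time_s: 21.8
tool_pos: [651.0, -209.6, 72.6]
eef_rot: [0.0, 0.707, 0.707, 0.0]
force: [-0.2, -0.3, -3.9]
grip_width: 37.0
grasp_force: 50.0
```

Emit:
move_arm([
  [[0,0,0.04,0],[0,0,0,0],[0,0,0,0]],
])

```text
time_s: 22.1
tool_pos: [651.1, -209.6, 71.3]
eef_rot: [0.0, 0.707, 0.707, -0.0]
force: [0.5, -0.4, -3.6]
grip_width: 37.1
grasp_force: 50.0
```

Emit:
move_arm([
  [[0,0,0.04,0],[0,0,0,0],[0,0,0,0]],
])

```text
time_s: 22.4
tool_pos: [651.2, -209.8, 71.1]
eef_rot: [0.0, 0.707, 0.707, 0.0]
force: [-3.2, 1.2, 4.0]
grip_width: 37.1
grasp_force: 50.0
```

Emit:
move_arm([
  [[0,0,0,0],[0,0,0,0],[0,0,0,0],[0,0,0,0],[0,0,0,0]],
], fingers=1)

```text
time_s: 22.9
tool_pos: [651.1, -209.6, 69.9]
eef_rot: [-0.0, 0.707, 0.707, 0.0]
force: [-0.4, 0.7, -0.1]
grip_width: 74.6
grasp_force: 0.0
```

Emit:
move_arm([
  [[0,0,-0.5,0],[0,0,-0.9,0],[0,0,-1,0],[0,0,-1,0],[0,0,-0.9,0]],
])

```text
time_s: 23.4
tool_pos: [651.5, -209.8, 202.2]
eef_rot: [0.001, 0.707, 0.707, 0.0]
force: [0.8, 0.3, 0.2]
grip_width: 88.3
grasp_force: 0.0
```

Emit:
move_arm([
  [[-0.59,-0.86,0,0],[-0.59,-0.86,0,0],[-0.59,-0.86,0,0],[-0.59,-0.86,0,0],[-0.59,-0.86,0,0]],
])

```text
time_s: 23.9
tool_pos: [521.3, -298.8, 200.6]
eef_rot: [0.001, 0.707, 0.707, 0.0]
force: [0.1, -0.2, -1.1]
grip_width: 88.2
grasp_force: 0.0
```

Emit:
move_arm([
  [[-0.59,-0.86,0,0],[-0.59,-0.86,0,0],[-0.59,-0.86,0,0],[0,0,0,0],[0,0,0,0]],
])

```text
time_s: 24.4
tool_pos: [444.7, -351.6, 200.3]
eef_rot: [0.001, 0.708, 0.706, 0.0]
force: [0.5, 0.1, -0.8]
grip_width: 88.5
grasp_force: 0.0
```

```bash
python3 v.py w71 445 -352 71 0|head -8
```

```text
t 24.4 tcp [ 444.7 -351.6  200.3]
expect rim r 32.1 hub r 18.8 at [282 192]
[283. 192.] 30.5 rim-> [ 446.6 -352.5] hub-> [ 446.5 -345.5]
[267. 189.] 34.0 rim-> [ 429.3 -349.1] hub-> [ 430.9 -342.4]
[283. 200.] 15.8 rim-> [ 446.6 -361.4] hub-> [ 446.5 -353.5]
[283. 192.] 18.9 rim-> [ 446.6 -352.5] hub-> [ 446.5 -345.5]
[283. 200.] 27.5 rim-> [ 446.6 -361.4] hub-> [ 446.5 -353.5]
[238. 181.] 20.0 rim-> [ 398.3 -340.3] hub-> [ 402.9 -334.4]
```

View pics/w71.png

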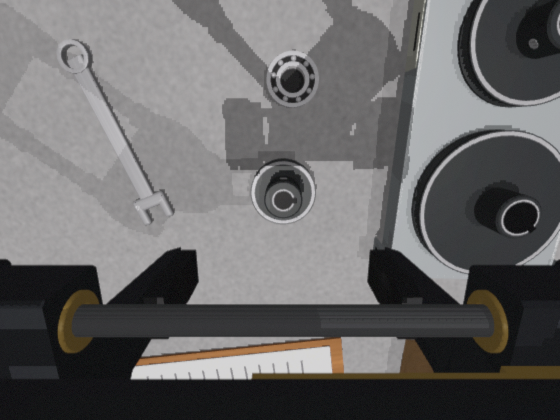

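The 71 rim is at (283,192), giving (446.6,−352.5). The 140 and the placed 112 look fine. I'll grasp it.

Emit:
move_arm([
  [[-0.03,0.06,1,0],[0,0,1,0],[0,0,1,0],[0,0,1,0],[0,0,1,0]],
])

```text
time_s: 24.95
tool_pos: [448.0, -351.3, 48.3]
eef_rot: [0.0, 0.707, 0.708, 0.0]
force: [0.5, -0.2, 0.4]
grip_width: 88.1
grasp_force: 0.0
```

Emit:
move_arm([
  [[0,0,0.5,0],[0,0,0.41,0],[0,0,0,0],[0,0,0,0]],
])

```text
time_s: 25.35
tool_pos: [447.4, -352.5, 22.7]
eef_rot: [0.001, 0.707, 0.707, 0.0]
force: [0.4, -0.0, 0.3]
grip_width: 88.1
grasp_force: 0.0
```

Emit:
move_arm([
  [[0,0,0,0],[0,0,0,0],[0,0,0,0],[0,0,0,0],[0,0,0,0]],
], fingers=0, force=45)

```text
time_s: 25.85
tool_pos: [446.5, -352.2, 22.1]
eef_rot: [0.0, 0.707, 0.707, 0.0]
force: [0.3, -0.4, 0.6]
grip_width: 50.3
grasp_force: 0.0
```

Emit:
move_arm([
  [[0,0,0,0],[0,0,0,0],[0,0,0,0],[0,0,0,0]],
])

```text
time_s: 26.25
tool_pos: [446.3, -352.1, 21.8]
eef_rot: [-0.0, 0.707, 0.707, -0.0]
force: [-0.8, 0.6, 1.8]
grip_width: 36.9
grasp_force: 45.0
```

Emit:
move_arm([
  [[0,0,-0.4,0],[0,0,-0.9,0],[0,0,-1,0],[0,0,-1,0],[0,0,-1,0]],
])

```text
time_s: 26.75
tool_pos: [446.1, -351.7, 152.1]
eef_rot: [-0.0, 0.707, 0.707, 0.0]
force: [-0.9, 0.4, -2.7]
grip_width: 36.8
grasp_force: 45.0
```

Emit:
move_arm([
  [[0.5,0.3,0,0],[0.97,0.53,0,0],[0.97,0.53,0,0],[0.97,0.53,0,0],[0.97,0.53,0,0]],
])

```text
time_s: 27.25
tool_pos: [519.2, -219.4, 151.1]
eef_rot: [-0.0, 0.707, 0.707, 0.0]
force: [0.2, -0.3, -1.6]
grip_width: 37.0
grasp_force: 45.0
```

Emit:
move_arm([
  [[0.97,0.53,0,0],[0.97,0.53,0,0],[0.97,0.53,0,0],[0.97,0.53,0,0],[0.97,0.53,0,0]],
])

```text
time_s: 27.75
tool_pos: [598.7, -73.8, 151.0]
eef_rot: [-0.0, 0.707, 0.707, -0.0]
force: [0.7, -0.2, -3.1]
grip_width: 37.2
grasp_force: 45.0
```

Emit:
move_arm([
  [[0.97,0.53,0,0],[0.97,0.53,0,0],[0.97,0.53,0,0],[0.6,0.3,0,0],[0.29,0.17,0,0]],
])

```text
time_s: 28.25
tool_pos: [660.6, 40.4, 150.8]
eef_rot: [-0.0, 0.706, 0.708, -0.0]
force: [0.6, -1.0, -2.4]
grip_width: 36.9
grasp_force: 45.0
```

Emit:
move_arm([
  [[0,0,0,0],[0,0,0,0]],
])

```text
time_s: 28.45
tool_pos: [659.7, 37.9, 150.6]
eef_rot: [-0.0, 0.707, 0.707, -0.001]
force: [-0.3, 0.1, -2.4]
grip_width: 37.1
grasp_force: 45.0
```

Down: 150.6 → about 73, then creep.

Emit:
move_arm([
  [[0,0,0.9,0],[0,0,0.9,0],[0,0,0.6,0],[0,0,0.1,0],[0,0,0,0]],
])

```text
time_s: 28.95
tool_pos: [659.4, 37.6, 75.3]
eef_rot: [-0.001, 0.708, 0.707, -0.001]
force: [-0.6, -0.2, -2.1]
grip_width: 37.2
grasp_force: 45.0
```

Emit:
move_arm([
  [[0,0,0.05,0],[0,0,0,0],[0,0,0,0]],
])

```text
time_s: 29.25
tool_pos: [661.2, 38.7, 75.7]
eef_rot: [0.001, 0.707, 0.707, 0.001]
force: [-0.3, -0.5, -2.7]
grip_width: 37.1
grasp_force: 45.0
```

Emit:
move_arm([
  [[0,0,0.06,0],[0,0,0,0],[0,0,0.04,0],[0,0,0,0],[0,0,0,0]],
])

```text
time_s: 29.75
tool_pos: [660.5, 38.9, 71.8]
eef_rot: [0.0, 0.707, 0.707, 0.0]
force: [-1.6, -0.7, 2.4]
grip_width: 36.8
grasp_force: 45.0
```

Emit:
move_arm([
  [[0,0,0.03,0],[0,0,0,0],[0,0,0,0]],
])

```text
time_s: 30.05
tool_pos: [660.5, 38.9, 71.8]
eef_rot: [0.0, 0.707, 0.707, 0.0]
force: [-3.6, 1.0, 6.3]
grip_width: 37.0
grasp_force: 45.0
```

Contact. Release, then clear out of the way and look.

Emit:
move_arm([
  [[0,0,0,0],[0,0,0,0],[0,0,0,0],[0,0,0,0],[0,0,0,0]],
], fingers=1)

```text
time_s: 30.55
tool_pos: [660.3, 38.8, 70.2]
eef_rot: [-0.0, 0.707, 0.707, -0.0]
force: [0.4, -0.8, 0.5]
grip_width: 74.7
grasp_force: 0.0
```

Emit:
move_arm([
  [[0,0,-0.5,0],[0,0,-0.9,0],[0,0,-1,0],[0,0,-1,0],[0,0,-1,0]],
])

```text
time_s: 31.05
tool_pos: [660.5, 38.8, 204.9]
eef_rot: [0.0, 0.707, 0.707, 0.0]
force: [0.2, -0.7, 0.4]
grip_width: 88.2
grasp_force: 0.0
```

Emit:
move_arm([
  [[0,-1,-0.5,0],[0,-1,-0.5,0],[0,-1,-0.5,0],[0,-1,0,0],[0,-1,0,0]],
])

```text
time_s: 31.55
tool_pos: [509.8, 38.8, 249.6]
eef_rot: [0.001, 0.707, 0.707, 0.001]
force: [0.1, -0.3, 0.5]
grip_width: 88.0
grasp_force: 0.0
```

Emit:
move_arm([
  [[0,-1,0,0],[0,-1,0,0],[0,-0.5,0,0],[0,0,0,0],[0,0,0,0]],
])

```text
time_s: 32.05
tool_pos: [436.0, 38.8, 248.6]
eef_rot: [0.001, 0.707, 0.707, 0.001]
force: [0.1, -0.2, 0.1]
grip_width: 88.1
grasp_force: 0.0
```

Run:
```python
from h import *
from plant import manip
im=manip.read_camera('top');c=cam(manip.camera_params('top'))
for D,x,y in((112,651,-209),(90,655,-87),(71,660,38),(56,665,161),(140,641,-355)):
    r=fit(im,c,x,y,D,50,30);print(D,r[0].round(1),round(r[1],3))
cv2.imwrite('pics/topz.png',cv2.resize(im[110:220,110:450],None,fx=2.3,fy=2.3,interpolation=2)[:,:,::-1])
```

```text
112 [ 648.8 -208.1] 0.797
90 [652.3 -86. ] 0.659
71 [657.   38.6] 0.598
56 [664.8 162. ] 0.829
140 [ 640.7 -353.2] 0.848
```

View pics/topz.png

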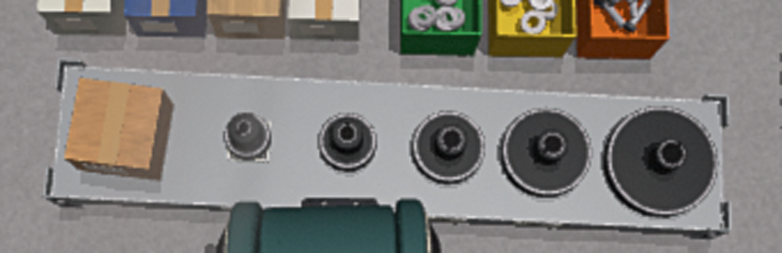

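The row falls in size from the 140 to the 56, and every pulley is within about 4 mm of its card. The 140 has not moved. Handing in.

```bash
python3 -c "
from plant import manip
print(manip.close_job())"
```

```text
the job is handed in; nothing more can be done
None
```

All four pulleys stand hub up on their cards in order (112, 90, 71, 56 mm away from the 140), each about 4 mm or less from its card centre by camera, the 140 did not move, and the job was handed in at about 32 s; no verdict came back.

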